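Lock the bayonet lid on the desk canister

TASK

Close the blue canister that is screwed to the desk: pick up its lid by the bar handle, find the slots in the canister's mouth by feel, press the lid down against the spring and twist it clockwise until the ramps have pulled it fully home against the stop, then let go. It must stay locked down nearly flush with the rim by itself; leave the coaster, pencil and eraser where they lie.

Things in the scene. Friction and masses are not known exactly. Their poses are not given: they have to be found in the camera images.
- lid: Loose lid, 0.24 kg (varies by a third), upright on the desk; origin at the centre of its underside, z up. Grey plug 81 mm in diameter, z 0 to 30 mm, bottom edge chamfered; blue flange 132 mm in diameter, z 30 to 36; black bar handle across the top, z 36 to 72, 16 mm thick along the lid's x, 84 mm long along y.
- handle (a point): Point to grip in the lid's bar handle: on the lid's axis, 60 mm above its underside, 12 mm below the handle's top; x across the bar (16 mm thick), y along it.
- lug (a point): One of three round steel lugs, 9 mm in diameter, that stick out of the lid's plug to a radius of 52 mm, 10 mm above the underside (centre), at 0, 120 and 240 degrees from the lid's x axis. This one is at +x, where an orange line marks the flange. Axes as the lid's.
- canister: Fixed blue canister screwed to the desk; origin at the centre of its foot at desk height, z up. Outside 128 mm in diameter (foot 144 mm), open mouth 109 mm in diameter, rim 80 mm above the desk. An orange mark on its outside lies at its +x.
- mouth (a point): Centre of the canister's mouth at rim height, 80 mm above the desk.
- ring_top (a point): On the canister's axis, level with the flat top of the white bayonet ring (inner diameter 85 mm), 4 mm below the rim. Its 3 slots, 120 degrees apart, 17 mm wide, are at an unknown angle: one is within 0.4 rad either side of the canister's +x; feel for it. Lugs within 4 degrees drop through; those on the ring hold the lid's underside 70.5 mm above the desk. Axes as the canister's, not the slots'.
- seal (a point): Top centre of the orange spring plate in the canister, at rest (the point does not move), 57 mm above the desk: the lid's underside lands here after dropping through the slots. Preload 5 N, then 1.5 N per mm, travel 12 mm. Lugs pass under the ramps once the underside is pressed to 55.5 mm or lower; at 50 mm the flange meets the rim. Let go unlocked, it springs back up to 57 mm.
- locked (a point): Where the centre of the lid's underside is when locked: 51.5 mm above the desk, flange 1.5 mm above the rim. Turned clockwise (from above) from the slots, the ramps start at 12 degrees, pull the lid down 4 mm till 45 degrees, then run level to a solid stop at about 60 degrees (1.05 rad). Turning takes under 1 N m before the stop. Counter-clockwise is blocked. Friction and spring hold it.
- coaster: Bystander: white ceramic coaster, 96 mm in diameter, 8 mm thick, origin at the centre of its underside.
- pencil: Bystander: black mechanical pencil, 127 mm long, 9 mm thick, lying along its x, origin under its middle.
- eraser: Bystander: orange eraser block, 60 x 26 x 16 mm, origin at the centre of its underside.
Mind the look-alikes: they are no part of the job. Leave any green or red look-alike of the lid alone.

How it is judged (in metres and radians):
On the way, in this order (a step that is already met when the one before it is completed fails the run):
1. the lid is lifted clear and brought over the canister (horizontal distance between lid and mouth below 0.03 m and z of lid in the frame of canister above 0.066 m), for 0.1 s.
2. the lid has dropped through the slots (horizontal distance between lid and mouth below 0.005 m and z of lid in the frame of canister below 0.0585 m and angle between lid's own z axis and vertical below 0.08 rad), for 0.1 s.
At the end, for the whole second after the job is handed in: The released lid stays locked down by itself: its underside lower than 53 mm above the canister's foot (flange at most 3 mm above the rim), centred within 5 mm, tilted less than 0.04 rad, at rest (z of lid in the frame of canister below 0.053 m and horizontal distance between lid and mouth below 0.005 m and angle between lid's own z axis and vertical below 0.04 rad and linear speed of lid below 0.02 m/s and contact force between the fingers and lid below 0.1 N); the robot touches nothing.
It fails at once if the coaster, pencil or eraser is pushed more than 30 mm (distance of any of coaster, pencil, eraser from where it was at the start of the episode above 0.03 m).
It also fails if it takes over 64 s, if anything falls off the work surface, if the arm or the gripper's body presses on something with over 40 N, if the wrist force passes 120 N, or if a joint passes its speed limit or range.

ROBOT

A 6-joint arm with a two-finger parallel gripper is mounted at the origin on the work surface. World frame = base frame: x ahead of the robot, y to its left, z up, the work surface at z = 0. Lengths are in m, angles in degrees, forces in N, time in s.
With the tool pointing down it reaches from about 0.35 to 0.875 m from the base axis. Payload 4.2 kg.
Tool frame: the origin (TCP) lies on the centre line of the jaws, within the pads' length; the fingertips stand 19 mm ahead of it and the grasp point (between the pads) is the TCP; x points along the fingers, y is the direction in which the jaws open and shut, and the axes are right-handed (so a half turn about x gives the same grasp; the last joint's range is limited). The gripper opens to 87 mm and grips with 3 to 60 N. Pads are 19 mm wide; open, the fingers measure 117 mm over their backs; the gripper's body (75 mm by 190 mm) begins 51 mm behind the grasp point.
Start: joints at [-52.277, 22.042, 0.453, 0, -68.411, -14.817], TCP at [0.243, -0.576, 0.242] pointing down, gripper open.
Joint ranges: [-179.83, 179.83], [-69.29, 118.12], [-61.27, 80.66], [-181.25, 117.63], [-171.15, -9.14], [-177.46, 177.46]. Speed limits (degrees/s): [159.86, 159.86, 180, 180, 180, 180].

INTERFACE

Orientations are given as a 3x3 rotation matrix whose columns are the frame's x, y, z axes.
In Python, from station import * gives the robot as it stands.
- The arm moves only by the shell command python3 -m creep 'ROWS'. ROWS is JSON, a list of rows, each a list of 5 numbers: the opening, from 0 (shut) to 1 (fully open), then the shift along the world's x, y, z in mm, then the turn about the world's z in rad. In form: [[jaw, x, y, z, turn], ...]. A call has exactly 8 rows; each row is the pose to reach, as a shift and turn from the pose measured when the call began; what a row does not reach only later rows make up. A row lasts 1/10 s, in which the tool goes at most 50 mm and 8.59 degrees, less where a joint would pass 70% of its speed; a pose out of reach is approached as far as the arm can. A call with a gripper value outside its range is refused whole. The fingers move at their own pace and stop on an object; the grip force is fixed at half the most. Time passes only in rows, so rows that repeat a pose let the fingers close, or fill a call up. It gives the time, the measured TCP pose, the force and the opening at its end, in the units of the state.
- sense(): the state, without advancing time (a new reading comes with each control period).
- capture(name): name is "side" or "top" or "wrist"; returns a dict with "image" (480x640x3 uint8, blue, green, red), "z_map" (480x640 float32, m along the optical axis (not along the pixel's ray), 0 where there is no reading), "mtx" (3x3 intrinsics, pixels), "eye" and "attitude" of the camera in the world. Camera axes: x right, y up, looking along -z (the intrinsics and any distortion apply to the point x, -y, -z); pixel columns grow to the right and rows downward; lengths in m; the calibration is good to about 2 mm. A picture is of the moment at which its call begins.
- finish_job(): hands the job in, once; it reports no verdict.
Trained networks look in a picture, given as the dict that the camera call returned (one of the last four; its "shot" number tells which), for a name from the list of things; names that differ only in an ending like _2 or _b are one class to them, and where a whole thing is asked for, a point or a joint stands for the part that bears it (a point fixed in the world has none). Each returns a list of dicts, best first, with "confidence" (0 to 1); they miss things now and then, are a little off and sometimes report something else, mostly with a low value. They report only what shows in the picture. A call takes as long as a camera call. They do not tell look-alikes from the thing itself.
- look_for(picture, thing): "box" ([left, top, right, bottom] in pixels, round what is visible of it).
- mark_of(picture, thing): "centre" ([column, row] in pixels: a listed point, or the origin of a listed thing).
The state is a dict: "time_s": time; "joints": joint angles; "joint_velocities": joint speeds; "effort": joint torques, N m; "tcp_pos": TCP position; "ee_rot": TCP orientation; "wrist_force": force on the tool from outside, world axes, zero at the start; "moment": the same for the moment, N m; "gripper_width": opening from 0.0 (shut) to 1.0 (fully open).
Only numpy, scipy, OpenCV 4.12 (cv2) and the standard library are available. Lean on these libraries where they do the work, as an engineer would, in place of code of your own. Each camera call takes 0.05 s, during which the arm holds its last target.

## Working session

There is one attempt and no reset: what is moved stays moved. The work goes in short steps, Python scripts to look and compute and a shell command to move; the robot and the scene stay as the last step left them, time stands still between calls to the robot, and variables do not carry over. Pictures are saved under pics/ and viewed, and the job is handed in when it is done.

```bash
ls; mkdir -p pics; cat > h.py <<'E'
from station import *
import numpy as np, cv2
def ray(p,px):
    K=np.array(p["mtx"]);x=np.linalg.inv(K)@np.array([px[0],px[1],1.0])
    R=np.array(p["attitude"]);return R@np.array([x[0],-x[1],-1.0])
def at_z(p,px,z):
    d=ray(p,px);e=np.array(p["eye"]);return e+d*(z-e[2])/d[2]
def at_d(p,px):
    c,r=int(round(px[0])),int(round(px[1]));return np.array(p["eye"])+ray(p,px)*p["z_map"][r,c]
E
python3 - <<'E'
from h import *
s=sense();print(s["time_s"],s["tcp_pos"],s["wrist_force"],s["gripper_width"],np.round(s["ee_rot"],3).tolist())
for n in ["top","side"]:
    p=capture(n);cv2.imwrite(f"pics/{n}0.png",p["image"]);print(n,p.keys(),np.round(p["eye"],3))
    for t in ["lid","handle","lug","canister","mouth","coaster","pencil","eraser"]:
        for m in mark_of(p,t)[:4]:
            print(t,np.round(m["centre"],1),round(m["confidence"],2),np.round(at_d(p,m["centre"]),3))
E
```

```text
pics
0.0 [ 0.24306971 -0.575196    0.24048476] [-0.05445277 -0.1502411   1.09681378] 1.0020633586461236 [[-0.001, -0.389, 0.921], [0.002, 0.921, 0.389], [-1.0, 0.002, -0.0]]
top dict_keys(['image', 'z_map', 'mtx', 'eye', 'attitude', 'shot']) [0.409 0.081 0.978]
lid [328.9 231.4] 0.83 [0.527 0.06  0.075]
lid [154.6 245.2] 0.82 [0.495 0.383 0.07 ]
lid [242.3 231.2] 0.67 [0.526 0.223 0.06 ]
lid [242.  339.9] 0.6 [0.327 0.213 0.071]
handle [238.  224.7] 0.91 [0.537 0.23  0.068]
handle [332.3 226.5] 0.9 [0.537 0.054 0.072]
handle [238.1 339.7] 0.65 [0.327 0.22  0.074]
handle [239.6 205.7] 0.17 [0.579 0.233 0.036]
lug [243.1 207.2] 0.94 [0.575 0.226 0.038]
lug [141.  264.2] 0.79 [0.461 0.418 0.035]
lug [355.3 237.4] 0.65 [0.522 0.008 0.034]
lug [261.4 319.6] 0.55 [0.362 0.183 0.037]
canister [440.  211.5] 0.86 [ 0.571 -0.148  0.06 ]
mouth [453.9 205.6] 0.58 [ 0.583 -0.175  0.06 ]
coaster [368.5 127.6] 0.83 [ 0.752 -0.018  0.005]
pencil [231.7 141.3] 0.69 [0.716 0.26  0.006]
eraser [350.5 306.7] 0.95 [0.389 0.015 0.016]
eraser [239.6 230.9] 0.4 [0.526 0.227 0.063]
side dict_keys(['image', '
[... 217 characters left out ...]
32 0.084 0.035]
handle [294.7 307. ] 0.97 [0.53  0.243 0.07 ]
handle [243.4 400.2] 0.95 [0.504 0.419 0.071]
handle [341.7 245.4] 0.88 [0.534 0.068 0.067]
handle [415.8 354.2] 0.82 [0.322 0.23  0.072]
lug [400.3 345. ] 0.83 [0.354 0.202 0.037]
lug [272.6 309.7] 0.79 [0.577 0.244 0.035]
lug [358.  251.3] 0.78 [0.5   0.065 0.064]
lug [262.5 441.1] 0.77 [0.46  0.441 0.034]
canister [368.4 200.1] 0.94 [0.254 0.637 0.662]
mouth [372.9 175.1] 0.69 [ 0.588 -0.192  0.056]
coaster [274.5 213.5] 0.8 [ 0.744 -0.006  0.008]
pencil [204.3 297. ] 0.57 [0.719 0.265 0.008]
pencil [299.6 327.3] 0.46 [0.517 0.251 0.034]
eraser [417.5 281.2] 0.87 [0.385 0.032 0.011]
eraser [300.3 326.8] 0.36 [0.516 0.25  0.034]
```

View pics/top0.png

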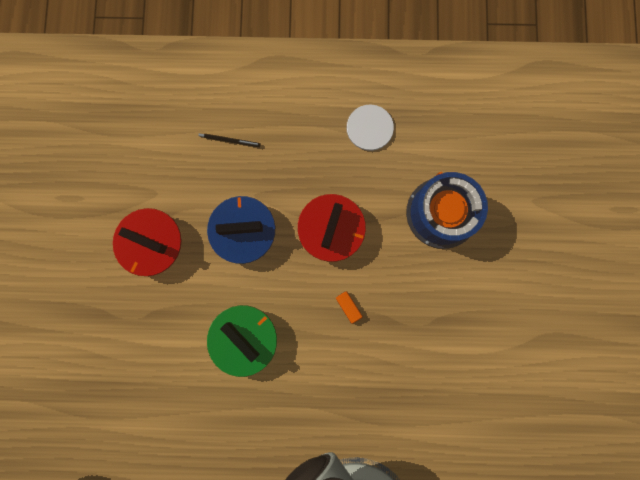

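View pics/side0.png

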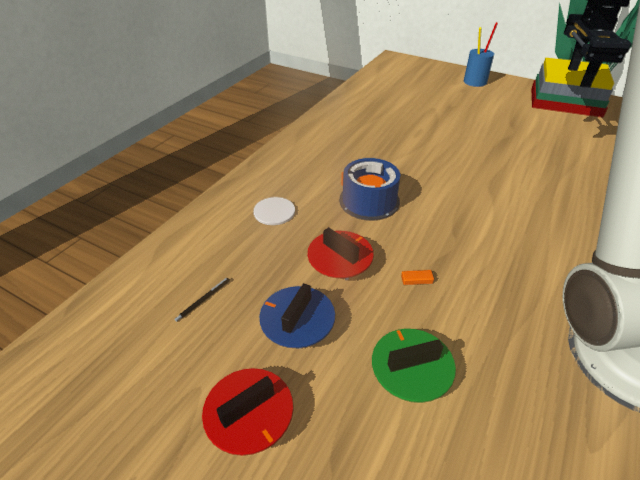

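Lid candidates in the top view: blue (241,230), red (147,243), red (332,228), green (242,341). The task wants the blue one. I'll check it in a close crop, along with the canister mouth, and measure both.

```bash
python3 - <<'E'
from h import *
p=capture("top");im=p["image"]
a=cv2.resize(im[185:275,195:285],(400,400),interpolation=cv2.INTER_CUBIC)
b=cv2.resize(im[160:260,400:500],(400,400),interpolation=cv2.INTER_CUBIC)
cv2.imwrite("pics/crop0.png",np.hstack([a,b]))
hsv=cv2.cvtColor(im,cv2.COLOR_BGR2HSV)
# 3D cloud
v,u=np.mgrid[0:480,0:640]
K=p["mtx"];X=np.stack([(u-K[0][2])/K[0][0],-(v-K[1][2])/K[1][1],-np.ones(u.shape)],-1)*p["z_map"][...,None]
P=X@np.array(p["attitude"]).T+np.array(p["eye"])
def circ(xy):
    A=np.c_[2*xy,np.ones(len(xy))];s=np.linalg.lstsq(A,(xy**2).sum(1),rcond=None)[0];return s[:2],np.sqrt(s[2]+s[:2]@s[:2])
# lid: all pixels in region above z .028 
m=np.zeros((480,640),bool);m[185:275,195:285]=1
blue=(m&(hsv[...,0]>100)&(hsv[...,0]<130)&(hsv[...,1]>100))|(m&(P[...,2]>.026))
blue=blue.astype(np.uint8)
c=max(cv2.findContours(blue,0,1)[0],key=cv2.contourArea)[:,0]
q=np.array([at_z(p,x,.036)[:2] for x in c]);print("lid circ",circ(q))
h=m&(P[...,2]>.062)
pts=P[h];xy=pts[:,:2];(cx,cy),(w,l),ang=cv2.minAreaRect((xy*1000).astype(np.float32));print("handle",cx,cy,w,l,ang,np.median(pts[:,2]),np.degrees(np.arctan2(*np.linalg.svd(xy-xy.mean(0))[2][0][::-1])))
o=m&(hsv[...,0]<15)&(hsv[...,1]>180)&(hsv[...,2]>120)&(P[...,2]>.03)&(P[...,2]<.042)
print("mark",o.sum(),P[o].mean(0))
# canister rim
m=np.zeros((480,640),bool);m[160:260,400:500]=1
r=m&(P[...,2]>.0785)&(P[...,2]<.083);print(r.sum());print("rim",circ(P[r][:,:2]),P[r][:,2].mean())
w=m&(hsv[...,1]<60)&(hsv[...,2]>120)&(P[...,2]>.07)&(P[...,2]<.08);print("ring",w.sum(),circ(P[w][:,:2]))
o=m&(hsv[...,0]<15)&(hsv[...,1]>180)&(P[...,2]>.045)&(P[...,2]<.065);print("seal",o.sum(),circ(P[o][:,:2]),P[o].mean(0))
E
```

```text
lid circ (array([0.53294924, 0.22929407]), np.float64(0.06485950178144158))
handle 492.8566589355469 163.09683227539062 226.7305908203125 59.74486541748047 59.07200241088867 0.07167095377931754 57.31084486499873
mark 26 [0.58547194 0.23497232 0.03636687]
923
rim (array([ 0.57927151, -0.16615589]), np.float64(0.05897705543620161)) 0.08032383324712593
ring 760 (array([ 0.57893857, -0.1670821 ]), np.float64(0.04808132816365394))
seal 1091 (array([ 0.57932797, -0.16649336]), np.float64(0.025258591250847152)) [ 0.57883795 -0.16584096  0.05484242]
```

View pics/crop0.png

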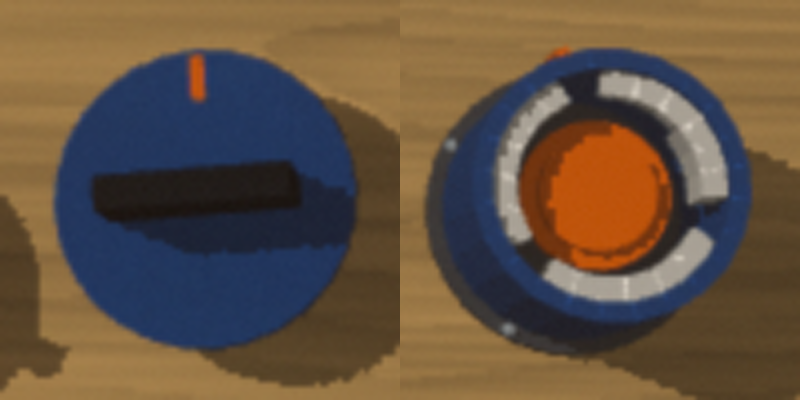

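The crop shows the blue lid, with its orange line pointing up in the image and the bar across it. In the canister, dark gaps show in the white ring at crop pixels (583,82), (710,205) and (530,258). I'll measure those angles as a prior for the search by feel.

```bash
python3 - <<'E'
from h import *
p=capture("top");im=p["image"]
hsv=cv2.cvtColor(im,cv2.COLOR_BGR2HSV)
c=np.array([.5793,-.1665])
K=np.array(p["mtx"]);R=np.array(p["attitude"])
def proj(X):
    q=R.T@(np.array(X)-p["eye"]);q=np.array([q[0],-q[1],-q[2]]);q=K@(q/q[2]);return q[:2]
sat=[]
for a in range(0,360,2):
    s=[]
    for r in (.0465,.0485,.0505):
        x=proj([c[0]+r*np.cos(np.radians(a)),c[1]+r*np.sin(np.radians(a)),.076])
        s.append(cv2.getRectSubPix(hsv[...,1],(1,1),(float(x[0]),float(x[1])))[0,0])
    sat.append(np.median(s))
sat=np.array(sat);print([(2*i,int(x)) for i,x in enumerate(sat) if x>70])
f=(sat>70).astype(float)
# template fold
best=[(sum(np.interp((t+120*k+np.arange(-9,9.1,1))%360,np.arange(0,360,2),np.clip(sat,0,150)).mean() for k in range(3)),t) for t in np.arange(-60,60,.5)]
print(sorted(best)[-6:])
# lid mark pose & handle
m=np.zeros((480,640),bool);m[185:275,195:285]=1
v,u=np.mgrid[0:480,0:640]
X=np.stack([(u-K[0][2])/K[0][0],-(v-K[1][2])/K[1][1],-np.ones(u.shape)],-1)*p["z_map"][...,None]
P=X@R.T+np.array(p["eye"])
h=m&(P[...,2]>.066)&(P[...,2]<.078)&(np.hypot(P[...,0]-.533,P[...,1]-.229)<.06)
xy=P[h][:,:2];print("handle",cv2.minAreaRect((xy*1000).astype(np.float32)),np.median(P[h][:,2]))
d=np.linalg.svd(xy-xy.mean(0))[2][0];print(np.degrees(np.arctan2(d[1],d[0])),xy.mean(0))
o=(hsv[...,0]<15)&(hsv[...,1]>180)
for (n,rg) in (("canmark",(slice(165,180),slice(430,450))),):
    mm=np.zeros_like(m);mm[rg]=1;mm&=o;vv=P[mm];print(n,vv.mean(0) if len(vv) else 0, len(vv), np.degrees(np.arctan2(vv[:,1].mean()-c[1],vv[:,0].mean()-c[0])))
s=capture("side")
cv2.imwrite("pics/sidecrop.png",cv2.resize(s["image"][150:230,320:420],(800,600),interpolation=cv2.INTER_CUBIC))
E
```

```text
[(246, 120), (248, 136), (250, 136), (252, 133), (254, 118), (256, 93)]
[(np.float64(184.48684210526315), np.float64(11.5)), (np.float64(185.44736842105263), np.float64(12.0)), (np.float64(185.93421052631578), np.float64(12.5)), (np.float64(185.9736842105263), np.float64(14.0)), (np.float64(186.19736842105263), np.float64(13.5)), (np.float64(186.42105263157896), np.float64(13.0))]
handle ((533.1912841796875, 229.18994140625), (16.51926612854004, 83.07598114013672), 6.225580215454102) 0.07147394840245985
95.85020217069729 [0.53272193 0.22914658]
canmark [ 0.64351307 -0.14526152  0.07126195] 6 18.301641313339005
```

View pics/sidecrop.png

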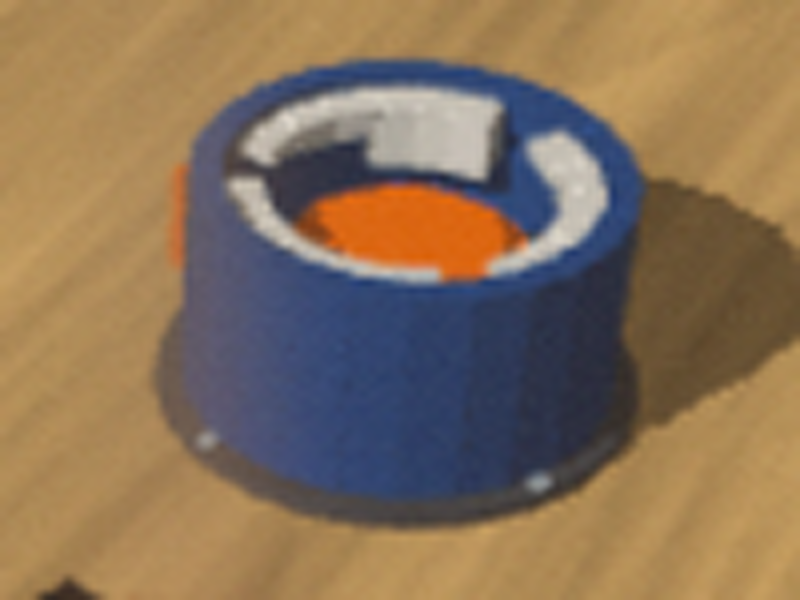

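Measured: lid at (0.533, 0.229) with x axis at about 6°, canister at (0.579, -0.166), slots near 12.5°. I grip with the tool's y axis at 186°, so the turn is +73°. Moving to above the lid.

```bash
python3 -m creep '[[1,17,47,0,0.14],[1,34,94,0,0.28],[1,51,141,0,0.42],[1,68,188,0,0.56],[1,85,235,0,0.70],[1,102,282,0,0.84],[1,119,329,0,0.98],[1,136,376,0,1.12]]'; python3 -c "
from h import *
s=sense();print(s['joints'],s['tcp_pos'],s['ee_rot'],s['wrist_force'])"
```

```text
time_s: 1.85
tcp_pos: [0.3796, -0.1978, 0.2421]
ee_rot: [[0.001, -0.999, 0.045], [-0.0, 0.045, 0.999], [-1.0, -0.001, -0.0]]
wrist_force: [1.0, 0.3, -0.3]
gripper_width: 0.999
[-5.60272495e+00  2.32759148e+00 -2.52913009e+01  8.86223671e-03
 -6.22991325e+01  3.00094477e+00] [ 0.37959901 -0.19784486  0.24205262] [[ 1.41053532e-03 -9.98971414e-01  4.53224458e-02]
 [-2.75976653e-04  4.53221003e-02  9.98972388e-01]
 [-9.99998967e-01 -1.42159377e-03 -2.11764364e-04]] [ 0.9704366   0.27724795 -0.26648044]
```

```bash
python3 -m creep '[[1,17,47,0,0.05],[1,34,94,0,0.1],[1,51,141,0,0.147],[1,68,188,0,0.147],[1,85,235,0,0.147],[1,102,282,-10,0.147],[1,118,329,-30,0.147],[1,135,374,-40,0.147]]'; python3 -c "
from h import *
s=sense();print(s['joints'],s['ee_rot'])"
```

```text
time_s: 2.65
tcp_pos: [0.5126, 0.1732, 0.2024]
ee_rot: [[0.001, -0.995, -0.102], [-0.0, -0.102, 0.995], [-1.0, -0.001, -0.0]]
wrist_force: [0.6, -0.9, 0.6]
gripper_width: 1.0
[ 3.58700961e+01  1.57653331e+01 -1.47971205e+01  3.74585296e-02
 -5.94145101e+01 -3.00467065e+01] [[ 6.55664939e-04 -9.94805370e-01 -1.01793152e-01]
 [-2.20435064e-04 -1.01793315e-01  9.94805545e-01]
 [-9.99999761e-01 -6.29820337e-04 -2.86032293e-04]]
```

```bash
python3 -m creep '[[1,10,28,0,0],[1,20.5,56,0,0],[1,20.5,56,-20,0],[1,20.5,56,-40,0],[1,20.5,56,-50,0],[1,20.5,56,-60,0],[1,20.5,56,-62,0],[1,20.5,56,-62,0]]'; python3 - <<'E'
from h import *
p=capture("wrist");cv2.imwrite("pics/w1.png",p["image"])
for t in("handle","lid"):
    for m in mark_of(p,t)[:3]: print(t,m["centre"],m["confidence"],at_z(p,m["centre"],.06 if t=="handle" else .0),at_d(p,m["centre"]))
p=capture("top");cv2.imwrite("pics/t1.png",p["image"])
E
```

```text
time_s: 3.45
tcp_pos: [0.5333, 0.2291, 0.1407]
ee_rot: [[0.001, -0.995, -0.102], [-0.0, -0.102, 0.995], [-1.0, -0.001, -0.0]]
wrist_force: [0.1, 0.3, -0.1]
gripper_width: 0.999
handle [322.5, 257.2] 0.85 [0.53404576 0.23014314 0.06      ] [0.53446234 0.22592852 0.07255422]
lid [614.7, 241.8] 0.8 [0.3248435  0.21731113 0.        ] [0.35308407 0.20918699 0.03700428]
lid [324.5, 229.4] 0.74 [0.53276045 0.22939309 0.        ] [0.53498731 0.21037848 0.07254446]
lid [318.1, 257.6] 0.62 [0.5352001  0.25091648 0.        ] [0.53678571 0.22667267 0.0717411 ]
```

View pics/w1.png

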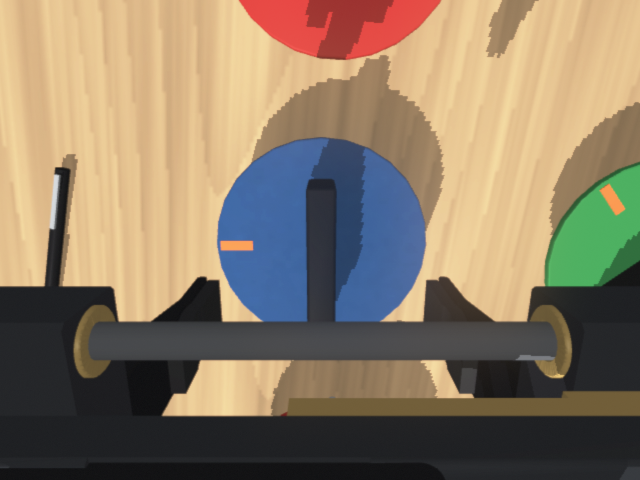

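The jaws straddle the black bar of the blue lid (column 321), well aligned. Descending and gripping.

```bash
python3 -m creep '[[1,0,0,-25,0],[1,0,0,-50,0],[1,0,0,-70,0],[1,0,0,-80.5,0],[1,0,0,-80.5,0],[0,0,0,-80.5,0],[0,0,0,-80.5,0],[0,0,0,-80.5,0]]'; python3 -m creep '[[0,0,0,0,0],[0,0,0,0,0],[0,0,0,0,0],[0,0,0,0,0],[0,0,0,0,0],[0,0,0,0,0],[0,0,0,10,0],[0,0,0,30,0]]'
```

```text
time_s: 4.45
tcp_pos: [0.5341, 0.2298, 0.0619]
ee_rot: [[0.004, -0.995, -0.102], [0.002, -0.102, 0.995], [-1.0, -0.004, 0.002]]
wrist_force: [0.7, 0.8, 0.0]
gripper_width: 0.811
time_s: 5.25
tcp_pos: [0.5326, 0.2289, 0.0906]
ee_rot: [[-0.001, -0.995, -0.101], [-0.001, -0.101, 0.995], [-1.0, 0.001, -0.001]]
wrist_force: [-0.8, -0.5, -2.7]
gripper_width: 0.184
```

```bash
python3 -m creep '[[0,0,0,35,0],[0,0,0,70,0],[0,0,-30,85,0],[0,5,-70,85,0],[0,10,-115,85,0.03],[0,16,-160,85,0.06],[0,22,-205,85,0.09],[0,28,-250,85,0.117]]'; python3 -m creep '[[0,5,-40,0,0],[0,11,-80,0,0],[0,16,-115,0,0],[0,18,-140,0,0],[0,18.5,-145,0,0],[0,18.5,-145,0,0],[0,18.5,-145,0,0],[0,18.5,-145,0,0]]'; python3 - <<'E'
from h import *
p=capture("top");cv2.imwrite("pics/t2.png",p["image"][100:340,300:620])
im=p["image"];hsv=cv2.cvtColor(im,cv2.COLOR_BGR2HSV)
p=capture("side");cv2.imwrite("pics/s2.png",p["image"])
p=capture("wrist");cv2.imwrite("pics/w2.png",p["image"])
s=sense();print(s["tcp_pos"],s["joints"],s["ee_rot"],s["wrist_force"],s["moment"])
E
```

```text
time_s: 6.05
tcp_pos: [0.56, -0.0228, 0.1758]
ee_rot: [[-0.001, -0.976, -0.218], [-0.001, -0.218, 0.976], [-1.0, 0.001, -0.0]]
wrist_force: [1.3, 0.4, -1.9]
gripper_width: 0.181
time_s: 6.85
tcp_pos: [0.5784, -0.1667, 0.1759]
ee_rot: [[-0.001, -0.976, -0.219], [-0.0, -0.219, 0.976], [-1.0, 0.001, 0.0]]
wrist_force: [0.6, -0.3, -2.0]
gripper_width: 0.182
[ 0.57858558 -0.16688149  0.17602024] [-6.88006565e-01  2.28647003e+01 -8.20752649e+00  2.83753348e-02
 -5.89811158e+01  1.33456418e+01] [[-9.35979552e-04 -9.75640365e-01 -2.19374113e-01]
 [-4.13212850e-04 -2.19373814e-01  9.75640794e-01]
 [-9.99999477e-01  1.00382804e-03 -1.97817732e-04]] [ 0.21674366  0.51426923 -2.97897997] [-0.00343202  0.05433406 -0.0096053 ]
```

View pics/w2.png

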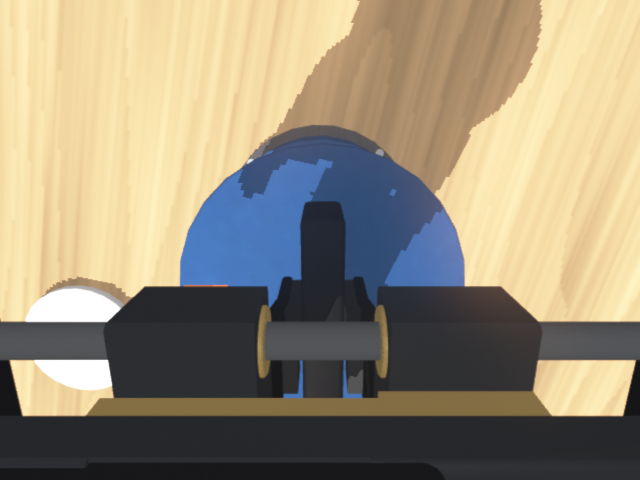

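View pics/s2.png

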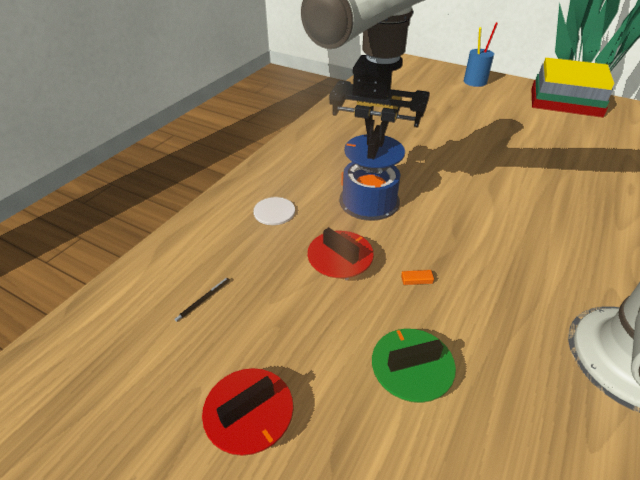

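The lid hangs level over the canister. Lowering it gently onto the ring.

```bash
python3 -m creep '[[0,0.6,0,-15,0],[0,0.6,0,-28,0],[0,0.6,0,-36,0],[0,0.6,0,-38,0],[0,0.6,0,-40,0],[0,0.6,0,-42,0],[0,0.6,0,-44,0],[0,0.6,0,-46,0]]';python3 -c "
from h import *
s=sense();print(s['tcp_pos'],s['ee_rot'][:,1],s['wrist_force'],s['moment'])"
```

```text
time_s: 7.8
tcp_pos: [0.5793, -0.1669, 0.1301]
ee_rot: [[-0.001, -0.976, -0.219], [-0.0, -0.219, 0.976], [-1.0, 0.001, -0.0]]
wrist_force: [1.0, 0.1, -3.2]
gripper_width: 0.179
[ 0.57926179 -0.16692514  0.13013359] [-9.75648548e-01 -2.19338858e-01  6.13521045e-04] [ 1.0135166   0.14263003 -3.2091879 ] [ 0.02121796  0.11018391 -0.02867796]
```

```bash
python3 -m creep '[[0,0,0,-0.5,0],[0,0,0,-1,0],[0,0,0,-1.5,0],[0,0,0,-2,0],[0,0,0,-2.5,0],[0,0,0,-3,0],[0,0,0,-3.5,0],[0,0,0,-4,0]]';python3 -c "
from h import *
s=sense();print(s['tcp_pos'],s['ee_rot'][:,1],s['wrist_force'],s['moment'])"
```

```text
time_s: 8.6
tcp_pos: [0.5793, -0.1669, 0.1261]
ee_rot: [[-0.0, -0.976, -0.219], [-0.0, -0.219, 0.976], [-1.0, 0.001, -0.0]]
wrist_force: [0.6, 0.5, -2.6]
gripper_width: 0.182
[ 0.5792798  -0.166922    0.12612346] [-9.75646509e-01 -2.19348111e-01  5.43736390e-04] [ 0.59376333  0.54293043 -2.60991635] [-0.01205892  0.04107493 -0.00295432]
```

No contact below ring height, so the lugs seem to be in the slots already. Continuing down.

```bash
python3 -m creep '[[0,0,0,-1,0],[0,0,0,-2,0],[0,0,0,-3,0],[0,0,0,-4,0],[0,0,0,-5,0],[0,0,0,-6,0],[0,0,0,-7,0],[0,0,0,-8,0]]';python3 -c "
from h import *
s=sense();print(s['tcp_pos'],s['ee_rot'][:,1],s['wrist_force'],s['moment'])"
```

```text
time_s: 9.4
tcp_pos: [0.5796, -0.167, 0.1199]
ee_rot: [[0.001, -0.975, -0.22], [-0.001, -0.22, 0.975], [-1.0, -0.0, -0.001]]
wrist_force: [-3.8, 2.4, 9.0]
gripper_width: 0.179
[ 0.57962649 -0.16700093  0.11993855] [-9.75487538e-01 -2.20054341e-01 -3.87041526e-04] [-3.8400649   2.44454865  9.00727996] [ 0.68405868  1.40672926 -0.01562827]
```

```bash
python3 - <<'E'
from h import *
p=capture("side");cv2.imwrite("pics/s3.png",cv2.resize(p["image"][90:240,300:460],(800,600),interpolation=cv2.INTER_CUBIC))
s=sense();print(s['tcp_pos'],s['wrist_force'],s['moment'])
v,u=np.mgrid[0:480,0:640]
for n in("side","top"):
    if n!="side":p=capture(n)
    K=np.array(p["mtx"])
    X=np.stack([(u-K[0][2])/K[0][0],-(v-K[1][2])/K[1][1],-np.ones(u.shape)],-1)*p["z_map"][...,None]
    P=X@np.array(p["attitude"]).T+np.array(p["eye"])
    hsv=cv2.cvtColor(p["image"],cv2.COLOR_BGR2HSV)
    d=np.hypot(P[...,0]-.5793,P[...,1]+.1667)
    m=(d<.063)&(P[...,2]>.082)&(P[...,2]<.115)&(hsv[...,0]>100)&(hsv[...,0]<130)&(hsv[...,1]>120)
    Q=P[m];print(n,len(Q))
    if len(Q)>20:
        for _ in range(4):
            A=np.c_[Q[:,:2]-[.5793,-.1667],np.ones(len(Q))];k=np.linalg.lstsq(A,Q[:,2],rcond=None)[0];r=abs(A@k-Q[:,2]);Q=Q[r<max(.002,2*np.median(r))]
        print("plane flange top",k,len(Q),np.median(r))
E
```

```text
[ 0.57961916 -0.16698755  0.1198931 ] [-2.85438701  1.77051567  9.73173368] [ 0.67250352  1.35997511 -0.02824163]
side 839
plane flange top [-0.00086117  0.0020399   0.0870091 ] 791 0.0006407436176080472
top 456
plane flange top [-0.00041065  0.00089747  0.08740907] 365 0.0008133863014651993
```

View pics/s3.png

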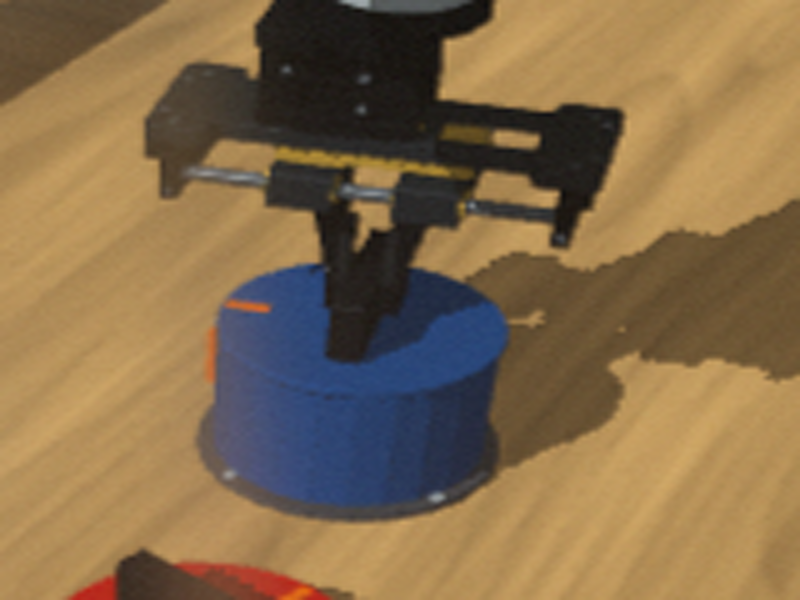

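Both cameras put the flange top at about 87 mm, so the underside is at about 51 mm and level. The lid has dropped through and is compressing the spring. The grip sits about 8 mm higher on the bar than planned. Starting the clockwise twist while pressing.

```bash
python3 -m creep '[[0,-0.3,0.2,-2,-0.04],[0,-0.3,0.2,-2.5,-0.09],[0,-0.3,0.2,-2.5,-0.14],[0,-0.3,0.2,-2.5,-0.19],[0,-0.3,0.2,-2.5,-0.24],[0,-0.3,0.2,-2.5,-0.29],[0,-0.3,0.2,-2.5,-0.34],[0,-0.3,0.2,-2.5,-0.39]]';python3 -c "
from h import *
s=sense();print(s['tcp_pos'],s['ee_rot'][:,1],s['wrist_force'],s['moment'])"
```

```text
time_s: 10.3
tcp_pos: [0.58, -0.1681, 0.12]
ee_rot: [[0.002, -0.986, 0.168], [-0.004, 0.168, 0.986], [-1.0, -0.003, -0.003]]
wrist_force: [-2.0, -1.8, 9.9]
gripper_width: 0.183
[ 0.58004921 -0.16805232  0.12003496] [-0.98583323  0.1677034  -0.00289881] [-1.95391699 -1.80252376  9.94540906] [-0.43011972  1.27495224  0.18451028]
```

```bash
python3 -m creep '[[0,-0.4,0.8,-2.5,-0.06],[0,-0.4,0.8,-2.5,-0.12],[0,-0.4,0.8,-2.5,-0.18],[0,-0.4,0.8,-2.5,-0.24],[0,-0.4,0.8,-2.5,-0.30],[0,-0.4,0.8,-2.5,-0.36],[0,-0.4,0.8,-2.5,-0.42],[0,-0.4,0.8,-2.5,-0.48]]';python3 - <<'E'
from h import *
s=sense();print(s['tcp_pos'],s['ee_rot'][:,1],s['wrist_force'],s['moment'])
p=capture("side");cv2.imwrite("pics/s4.png",cv2.resize(p["image"][90:240,300:460],(800,600),interpolation=cv2.INTER_CUBIC))
E
```

```text
time_s: 11.1
tcp_pos: [0.5797, -0.1681, 0.1197]
ee_rot: [[0.001, -0.796, 0.605], [-0.006, 0.605, 0.796], [-1.0, -0.004, -0.004]]
wrist_force: [-3.5, -0.2, 10.7]
gripper_width: 0.179
[ 0.57965935 -0.16805862  0.11973609] [-0.79632782  0.60484934 -0.00439035] [-3.47603675 -0.19292377 10.66507095] [0.19765743 1.43566149 0.19377835]
```

View pics/s4.png

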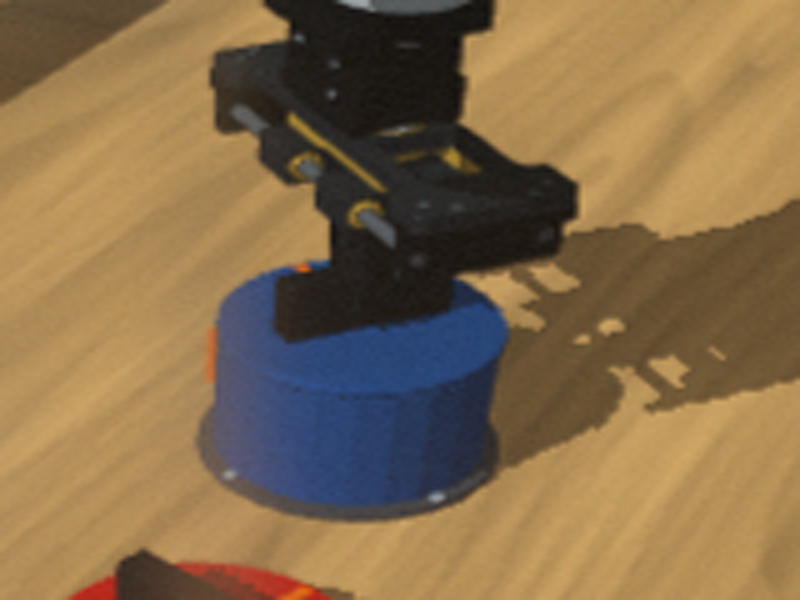

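The lid turns with the tool (orange mark now at (302,268)), 50° so far. On to the stop.

```bash
python3 -m creep '[[0,-0.2,0.8,-2.5,-0.04],[0,-0.2,0.8,-2.5,-0.08],[0,-0.2,0.8,-2.5,-0.12],[0,-0.2,0.8,-2.5,-0.15],[0,-0.2,0.8,-2.5,-0.18],[0,-0.2,0.8,-2.5,-0.20],[0,-0.2,0.8,-2.5,-0.22],[0,-0.2,0.8,-2.5,-0.22]]';python3 - <<'E'
from h import *
s=sense();y=s['ee_rot'][:,1];print(s['tcp_pos'],np.degrees(np.arctan2(y[1],y[0])),s['wrist_force'],s['moment'])
E
```

```text
time_s: 11.95
tcp_pos: [0.5803, -0.1675, 0.1196]
ee_rot: [[0.002, -0.647, 0.762], [-0.008, 0.762, 0.647], [-1.0, -0.007, -0.004]]
wrist_force: [-2.7, 0.8, 10.9]
gripper_width: 0.194
[ 0.58028474 -0.16747487  0.11962519] 130.3263438895995 [-2.70889623  0.81088858 10.866392  ] [0.66766088 1.08977502 0.91010479]
```

The moment about z rose to 0.9 N m at 62° in total, which means the stop. Unloading and opening in place.

```bash
python3 -m creep '[[0,0,0,0,0],[0,0,0,0.5,0],[1,0,0,0.5,0],[1,0,0,0.5,0],[1,0,0,0.5,0],[1,0,0,0.5,0],[1,0,0,0.5,0],[1,0,0,0.5,0]]';python3 -m creep '[[1,0,0,0,0],[1,0,0,0,0],[1,0,0,10,0],[1,0,0,30,0],[1,0,0,60,0],[1,0,0,90,0],[1,0,0,120,0],[1,0,0,150,0]]';python3 -m creep '[[1,-40,-20,0,0],[1,-80,-40,0,0],[1,-120,-60,0,0],[1,-160,-80,0,0],[1,-180,-100,0,0],[1,-180,-100,0,0],[1,-180,-100,0,0],[1,-180,-100,0,0]]'; python3 - <<'E'
from h import *
s=sense();print(s['wrist_force'],s['gripper_width'])
v,u=np.mgrid[0:480,0:640]
for n in("side","top"):
    p=capture(n);cv2.imwrite(f"pics/{n}5.png",p["image"])
    K=np.array(p["mtx"])
    X=np.stack([(u-K[0][2])/K[0][0],-(v-K[1][2])/K[1][1],-np.ones(u.shape)],-1)*p["z_map"][...,None]
    P=X@np.array(p["attitude"]).T+np.array(p["eye"])
    hsv=cv2.cvtColor(p["image"],cv2.COLOR_BGR2HSV)
    d=np.hypot(P[...,0]-.5793,P[...,1]+.1667)
    m=(d<.063)&(P[...,2]>.082)&(P[...,2]<.115)&(hsv[...,0]>100)&(hsv[...,0]<130)&(hsv[...,1]>120)
    Q=P[m]
    for _ in range(4):
        A=np.c_[Q[:,:2]-[.5793,-.1667],np.ones(len(Q))];k=np.linalg.lstsq(A,Q[:,2],rcond=None)[0];r=abs(A@k-Q[:,2]);Q=Q[r<max(.002,2*np.median(r))]
    print(n,"flange top plane",k,len(Q))
    for g,(a,b) in {"redlid":(.527,.06)}.items():
        m=(np.hypot(P[...,0]-a,P[...,1]-b)<.06)&(hsv[...,1]>120)&((hsv[...,0]<8)|(hsv[...,0]>172))&(P[...,2]>.025)&(P[...,2]<.05);print(" other flange z",np.median(P[m][:,2]))
    h=(d<.06)&(P[...,2]>.116)&(P[...,2]<.132);print(" handle top",np.median(P[h][:,2]) if h.any() else None,P[h].mean(0), cv2.minAreaRect((P[h][:,:2]*1000).astype(np.float32)))
    for t in("coaster","pencil","eraser"):
        for q in mark_of(p,t)[:1]:print(" ",t,q["centre"],at_d(p,q["centre"]))
E
```

```text
time_s: 12.75
tcp_pos: [0.5803, -0.1675, 0.1201]
ee_rot: [[0.002, -0.647, 0.763], [-0.008, 0.763, 0.647], [-1.0, -0.007, -0.004]]
wrist_force: [0.5, 0.1, 0.3]
gripper_width: 0.65
time_s: 13.55
tcp_pos: [0.5802, -0.1676, 0.2724]
ee_rot: [[0.003, -0.647, 0.763], [-0.008, 0.763, 0.647], [-1.0, -0.008, -0.003]]
wrist_force: [-0.1, 0.4, -0.9]
gripper_width: 0.997
time_s: 14.35
tcp_pos: [0.4008, -0.2674, 0.2728]
ee_rot: [[0.004, -0.647, 0.762], [-0.008, 0.762, 0.647], [-1.0, -0.009, -0.002]]
wrist_force: [1.4, -0.2, -0.0]
gripper_width: 1.001
[ 1.43332547 -0.17441068 -0.03818986] 1.0014198094814906
side flange top plane [-0.00547119  0.00252049  0.08702732] 583
 other flange z 0.03561592342487141
 handle top 0.12231167436345791 [ 0.57940523 -0.1629434   0.12162796] ((580.6971435546875, -165.59910583496094), (84.40982818603516, 20.48209571838379), 46.79645538330078)
  coaster [278.0, 213.8] [ 0.73577972 -0.00780226  0.00905965]
  pencil [204.4, 297.2] [0.71770924 0.2661783  0.00966006]
  eraser [416.5, 280.0] [0.38729929 0.03253374 0.01401837]
top flange top plane [0.00026216 0.00029105 0.08780019] 2008
 other flange z 0.035922539511133667
 handle top 0.12331297512135048 [ 0.58039371 -0.16494539  0.12309345] ((581.2247314453125, -165.8546142578125), (78.91975402832031, 17.211416244506836), 45.77341842651367)
  coaster [367.8, 124.4] [ 0.75718678 -0.01628188  0.0078776 ]
  pencil [233.9, 142.2] [0.71457517 0.25523574 0.00662985]
  eraser [348.2, 307.8] [0.38709518 0.01920705 0.0177093 ]
```

```bash
python3 -c "
import cv2
a=cv2.imread('pics/side5.png')[90:240,300:460];b=cv2.imread('pics/top5.png')[120:270,380:540]
cv2.imwrite('pics/fin.png',cv2.resize(__import__('numpy').hstack([a,b]),(800,375),interpolation=2))"
```

```text
(no output)
```

View pics/fin.png

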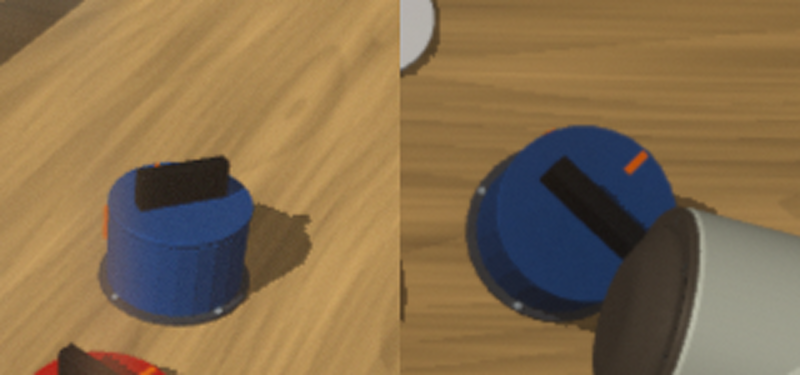

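```bash
python3 -c "
from station import *
print(finish_job(), sense()['time_s'])"
```

```text
the job is handed in; nothing more can be done
the job is handed in; nothing more can be done
```

The blue lid is locked onto the canister by itself, and I handed the job in shortly after 14 s of the 64 s allowed; no verdict is reported.

- **How it went:** I gripped the blue lid by its bar. The top picture showed the slots at about 12.5°, so I lined the lid up to that, and it dropped through on the first try with no searching by feel. I pressed it down with about 10–12 N and twisted it clockwise until the torque rose to 0.9 N m. Then I unloaded, opened the jaws and backed away.
- **Height and tilt:** After release both cameras put the flange top at 87.0–87.8 mm, so the underside is at about 51–52 mm, and tilt is under 0.01 rad.
- **Centring and rotation:** The handle centre is within about 2 mm of the canister axis. The lid stands about 56° clockwise of the slot angle I measured, which is on the level part of the ramps.
- **Robot and bystanders:** The open gripper stands clear of the lid. The coaster, pencil and eraser show no movement beyond the networks' scatter of about 10 mm.

Two readings disagreed:
- **Grip height:** The grip ended up about 8 mm higher on the bar than planned, probably because it slipped during the lift. It did no harm.
- **Twist angle:** The tool turned 62° but the lid only about 56°. The jaws opened slightly as the torque rose, so the bar most likely twisted in them once the lid hit the stop. A slot angle a few degrees higher than I measured would also fit.

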